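# Sort full from empty stone tins at the grill counter

### The job

The four look-alike lidded tins on the dark board should hold stone pucks, but some are empty: lift them to feel which. Stand every full tin upright in the pulled-out steel tray and every empty one upright in the yellow refill crate, setting them down gently without dropping or toppling any. Once all four are sorted, push the tray fully home, and leave everything else where it stands.

Things in the scene. Friction and masses are not known exactly. Their poses are not given: they have to be found in the camera images.
- tin_a_mid (a point): centre of a square lidded tin, 52 x 52 mm, 80 mm tall (this point is 40 mm above its underside, on its axis; x, y square to its sides, z up): green body, pale label band, dark lid that stays on. The four look alike; an empty one weighs 0.09 to 0.13 kg in all, a full one 0.31 to 0.44 kg; which are full changes from start to start
- tin_b_mid (a point): centre of a square lidded tin, 52 x 52 mm, 80 mm tall (this point is 40 mm above its underside, on its axis; x, y square to its sides, z up): green body, pale label band, dark lid that stays on. The four look alike; an empty one weighs 0.09 to 0.13 kg in all, a full one 0.31 to 0.44 kg; which are full changes from start to start
- tin_c_mid (a point): centre of a square lidded tin, 52 x 52 mm, 80 mm tall (this point is 40 mm above its underside, on its axis; x, y square to its sides, z up): green body, pale label band, dark lid that stays on. The four look alike; an empty one weighs 0.09 to 0.13 kg in all, a full one 0.31 to 0.44 kg; which are full changes from start to start
- tin_d_mid (a point): centre of a square lidded tin, 52 x 52 mm, 80 mm tall (this point is 40 mm above its underside, on its axis; x, y square to its sides, z up): green body, pale label band, dark lid that stays on. The four look alike; an empty one weighs 0.09 to 0.13 kg in all, a full one 0.31 to 0.44 kg; which are full changes from start to start
- tin_a: the same tin as point tin_a_mid; origin under the centre of its underside
- tin_b: the same tin as point tin_b_mid; origin under the centre of its underside
- tin_c: the same tin as point tin_c_mid; origin under the centre of its underside
- tin_d: the same tin as point tin_d_mid; origin under the centre of its underside
- tray_floor (a point): centre of the inner floor of the steel slide-out tray (inside 130 x 180 mm in x, y; side walls 21 mm above this floor, 5 mm thick; floor 15 mm above the table; room for two tins side by side along y). Axes: x points the way the tray is pushed home (away from the robot), y along its long side, z up
- tray_front (a point): middle of the outer face of the tray's red front plate (196 mm wide, 42 mm tall, its foot 10 mm above the table, point at half height), on the robot's side of the tray. Push here along the tray's x to slide it home
- tray (a joint): how far the tray is pulled out, m: 0 = fully home against its stop, up to 0.11 = pulled out towards the robot. Slides with about 2.5 N of friction, no spring, stays where left
- station: fixed black steel holder of the tray, with two cheeks 52 mm tall and 150 mm long beside the home place (y = +-106 mm, 8 mm thick), a back panel 70 mm tall at x = +80 mm and two low runners in front; origin on the table under the centre of the tray when home; x as the tray's
- crate_floor (a point): centre of the inner floor of the yellow plastic refill crate, fixed (inside 140 x 180 mm in x, y; walls 21 mm above this floor, 5 mm thick; floor 5 mm above the table; room for two tins side by side along y); x, y along its sides
- crate: the same crate; origin under its centre, on the table
- board_top (a point): centre of the top of the dark wooden serving board the tins stand on at first, fixed, 200 x 200 mm, 12 mm thick (this point 12 mm above the table)
- sauce: amber sauce bottle with yellow cap, 58 mm across, 170 mm tall; origin under its centre; bystander
- beer: green glass bottle with yellow label, 60 mm across, 200 mm tall; origin under its centre; bystander
- spatula: grill spatula lying flat, 280 mm long; origin under its middle; bystander
- dip_bowl: white dip bowl, 90 mm across, 40 mm tall; origin under its centre; bystander
- mill: turned wooden pepper mill, 52 mm across, 145 mm tall; origin under its centre; bystander
Mind the look-alikes: they are no part of the job. What is shaped like the tin_d but pink is not meant.

How it is judged:
On the way, in this order (a step that is already met when the one before it is completed fails the run):
1. every full tin stands in the tray and every empty one in the crate, released, while the tray is still pulled out (angle between each of tin_a_mid, tin_b_mid, tin_c_mid, tin_d_mid's own z axis and vertical below 0.12 rad and linear speed of each of tin_a, tin_b, tin_c, tin_d below 0.03 m/s and contact force between the fingers and tin_a below 0.1 N and ((x of tin_a_mid in the frame of tray_floor between -0.065 and 0.065 m and y of tin_a_mid in the frame of tray_floor between -0.09 and 0.09 m and z of tin_a_mid in the frame of tray_floor between 0.032 and 0.048 m and contact force between tin_a and tray above 2.1 N) or (x of tin_a_mid in the frame of crate_floor between -0.07 and 0.07 m and y of tin_a_mid in the frame of crate_floor between -0.09 and 0.09 m and z of tin_a_mid in the frame of crate_floor between 0.032 and 0.048 m and contact force between tin_a and crate between 0.3 and 2.1 N)) and contact force between the fingers and tin_b below 0.1 N and ((x of tin_b_mid in the frame of tray_floor between -0.065 and 0.065 m and y of tin_b_mid in the frame of tray_floor between -0.09 and 0.09 m and z of tin_b_mid in the frame of tray_floor between 0.032 and 0.048 m and contact force between tin_b and tray above 2.1 N) or (x of tin_b_mid in the frame of crate_floor between -0.07 and 0.07 m and y of tin_b_mid in the frame of crate_floor between -0.09 and 0.09 m and z of tin_b_mid in the frame of crate_floor between 0.032 and 0.048 m and contact force between tin_b and crate between 0.3 and 2.1 N)) and contact force between the fingers and tin_c below 0.1 N and ((x of tin_c_mid in the frame of tray_floor between -0.065 and 0.065 m and y of tin_c_mid in the frame of tray_floor between -0.09 and 0.09 m and z of tin_c_mid in the frame of tray_floor between 0.032 and 0.048 m and contact force between tin_c and tray above 2.1 N) or (x of tin_c_mid in the frame of crate_floor between -0.07 and 0.07 m and y of tin_c_mid in the frame of crate_floor between -0.09 and 0.09 m and z of tin_c_mid in the frame of crate_floor between 0.032 and 0.048 m and contact force between tin_c and crate between 0.3 and 2.1 N)) and contact force between the fingers and tin_d below 0.1 N and ((x of tin_d_mid in the frame of tray_floor between -0.065 and 0.065 m and y of tin_d_mid in the frame of tray_floor between -0.09 and 0.09 m and z of tin_d_mid in the frame of tray_floor between 0.032 and 0.048 m and contact force between tin_d and tray above 2.1 N) or (x of tin_d_mid in the frame of crate_floor between -0.07 and 0.07 m and y of tin_d_mid in the frame of crate_floor between -0.09 and 0.09 m and z of tin_d_mid in the frame of crate_floor between 0.032 and 0.048 m and contact force between tin_d and crate between 0.3 and 2.1 N)) and value of joint tray above 0.04 m), for 0.2 s.
2. the tray is pushed home (value of joint tray below 0.006 m), for 0.2 s.
At the end, for the whole second after the job is handed in: Each full tin (one that rests on the tray with more than 2.1 N) stands within the tray's walls and each empty one (less than 2.1 N) within the crate's walls, all on the container's floor, within 0.12 rad of upright, still and released; the tray is within 6 mm of fully home (angle between each of tin_a_mid, tin_b_mid, tin_c_mid, tin_d_mid's own z axis and vertical below 0.12 rad and linear speed of each of tin_a, tin_b, tin_c, tin_d below 0.03 m/s and contact force between the fingers and tin_a below 0.1 N and ((x of tin_a_mid in the frame of tray_floor between -0.065 and 0.065 m and y of tin_a_mid in the frame of tray_floor between -0.09 and 0.09 m and z of tin_a_mid in the frame of tray_floor between 0.032 and 0.048 m and contact force between tin_a and tray above 2.1 N) or (x of tin_a_mid in the frame of crate_floor between -0.07 and 0.07 m and y of tin_a_mid in the frame of crate_floor between -0.09 and 0.09 m and z of tin_a_mid in the frame of crate_floor between 0.032 and 0.048 m and contact force between tin_a and crate between 0.3 and 2.1 N)) and contact force between the fingers and tin_b below 0.1 N and ((x of tin_b_mid in the frame of tray_floor between -0.065 and 0.065 m and y of tin_b_mid in the frame of tray_floor between -0.09 and 0.09 m and z of tin_b_mid in the frame of tray_floor between 0.032 and 0.048 m and contact force between tin_b and tray above 2.1 N) or (x of tin_b_mid in the frame of crate_floor between -0.07 and 0.07 m and y of tin_b_mid in the frame of crate_floor between -0.09 and 0.09 m and z of tin_b_mid in the frame of crate_floor between 0.032 and 0.048 m and contact force between tin_b and crate between 0.3 and 2.1 N)) and contact force between the fingers and tin_c below 0.1 N and ((x of tin_c_mid in the frame of tray_floor between -0.065 and 0.065 m and y of tin_c_mid in the frame of tray_floor between -0.09 and 0.09 m and z of tin_c_mid in the frame of tray_floor between 0.032 and 0.048 m and contact force between tin_c and tray above 2.1 N) or (x of tin_c_mid in the frame of crate_floor between -0.07 and 0.07 m and y of tin_c_mid in the frame of crate_floor between -0.09 and 0.09 m and z of tin_c_mid in the frame of crate_floor between 0.032 and 0.048 m and contact force between tin_c and crate between 0.3 and 2.1 N)) and contact force between the fingers and tin_d below 0.1 N and ((x of tin_d_mid in the frame of tray_floor between -0.065 and 0.065 m and y of tin_d_mid in the frame of tray_floor between -0.09 and 0.09 m and z of tin_d_mid in the frame of tray_floor between 0.032 and 0.048 m and contact force between tin_d and tray above 2.1 N) or (x of tin_d_mid in the frame of crate_floor between -0.07 and 0.07 m and y of tin_d_mid in the frame of crate_floor between -0.09 and 0.09 m and z of tin_d_mid in the frame of crate_floor between 0.032 and 0.048 m and contact force between tin_d and crate between 0.3 and 2.1 N)) and value of joint tray below 0.006 m); the robot touches nothing.
It fails at once if a tin is toppled (tilted more than 0.6 rad) (angle between any of tin_a_mid, tin_b_mid, tin_c_mid, tin_d_mid's own z axis and vertical above 0.6 rad).
It fails at once if a tin is dropped (falls free faster than 0.8 m/s, about 33 mm) ((linear speed of tin_a above 0.8 m/s and contact force between the fingers and tin_a below 0.05 N) or (linear speed of tin_b above 0.8 m/s and contact force between the fingers and tin_b below 0.05 N) or (linear speed of tin_c above 0.8 m/s and contact force between the fingers and tin_c below 0.05 N) or (linear speed of tin_d above 0.8 m/s and contact force between the fingers and tin_d below 0.05 N)).
It fails at once if a bystander is moved more than 40 mm (distance of any of sauce, beer, spatula, dip_bowl, mill from where it was at the start of the episode above 0.04 m).
It also fails if it takes over 72 s, if anything falls off the work surface, if the arm or the gripper's body presses on something with over 40 N, if the wrist force passes 120 N, or if a joint passes its speed limit or range.

### The arm

A 6-joint arm with a two-finger parallel gripper is mounted at the origin on the work surface. World frame = base frame: x ahead of the robot, y to its left, z up, the work surface at z = 0. Lengths are in m, angles in rad, forces in N, time in s.
With the tool pointing down it reaches from about 0.375 to 0.75 m from the base axis. Payload 9 kg.
Tool frame: the origin (TCP) lies between the finger pads; the fingertips stand 8 mm ahead of it and the grasp point (between the pads) lies 11 mm behind it; z points along the fingers, x is the direction in which the jaws open and shut, and the axes are right-handed (so a half turn about z gives the same grasp; the last joint's range is limited). The gripper opens to 85 mm and grips with 20 to 120 N. Pads are 22 mm wide; open, the fingers measure 114 mm over their backs; the gripper's body (76 mm by 85 mm) begins 54 mm behind the grasp point. The pads swing forward as they close: fully open they stand 13 mm farther back than shut.
Start: joints at [0.999, 0.104, 0.097, 1.564, 0, 1.353], TCP at [0.208, 0.563, 0.239] pointing down, gripper open.
Joint ranges: [-2.99, 2.99], [-0.84, 1.86], [-1.1, 1.16], [-1.84, 2.11], [-1.51, 1.56], [-3.14, 3.14]. Speed limits (rad/s): [2.22, 2.22, 2.57, 3.14, 3.14, 3.14].

### API

Orientations are given as a unit quaternion [w, x, y, z].
In Python, from rig import status, viewer, sign_off gives the robot as it stands.
- The arm moves only by the tool send_rows, never from a script. Its arguments are lists of equal length, an entry for each row: "linear": the shift along the tool's x, y, z in m, a list of three; "twist": the turn, a rotation vector about the tool's x, y, z in degrees, a list of three; "jaw": the opening, from -1 (shut) to 1 (fully open). A call has 1 to 8 rows; each row is the pose to reach, as a shift and turn from the pose commanded when the call began, along the tool's axes at that moment; what a row does not reach only later rows make up. A row lasts 1/8 s, in which the tool goes at most 62.5 mm and 10.7 degrees, less where a joint would pass 70% of its speed; a pose out of reach is approached as far as the arm can. A call with a gripper value outside its range is refused whole. The fingers move at their own pace and stop on an object; "force" is the grip in N (left out, the last holds). Time passes only in rows, so rows that repeat a pose let the fingers close. It gives the time, the measured TCP pose, the force and the opening at its end, in the units of the state.
- status.read_state(): the state, without advancing time (a new reading comes with each control period).
- viewer.camera(name): name is "scene" or "top"; returns the picture (480x640x3 uint8, blue, green, red); there is no depth.
- viewer.camera_model(name): a dict with "fx", "fy", "cx", "cy" (pixels), "origin" and "rotation" of the camera in the world. Camera axes: x right, y up, looking along -z (the intrinsics and any distortion apply to the point x, -y, -z); pixel columns grow to the right and rows downward; lengths in m; the calibration is good to about 2 mm. A picture is of the moment at which its call begins. camera_model takes no time and is no camera call.
- sign_off(): hands the job in, once; it reports no verdict.
The state is a dict: "clock": time; "joint_positions": joint angles; "joint_vel": joint speeds; "joint_efforts": joint torques, N m; "eef_pos": TCP position; "eef_rot": TCP orientation; "force": force on the tool from outside, world axes, zero at the start; "ft_torque": the same for the moment, N m; "grip_width": finger opening in m.
Only numpy, scipy, OpenCV 4.12 (cv2) and the standard library are available. Lean on these libraries where they do the work, as an engineer would, in place of code of your own. Each camera call takes 0.05 s, during which the arm holds its last target. There are 200 camera calls.

## Working session

There is one attempt and no reset: what is moved stays moved. The work goes in short steps, Python scripts to look and compute and a tool call to move; the robot and the scene stay as the last step left them, time stands still between calls to the robot, and variables do not carry over. Pictures are saved under pics/ and viewed, about 8 in all and at most 12, crops included, and the job is handed in when it is done.

Besides the shell and the picture viewer there is one more tool, called after ">>>" as name(argument=value, ...) on one line, values as JSON. send_rows: Moves the arm, as the interface text tells. Its arguments: {"type":"object","properties":{"linear":{"type":"array","items":{"type":"array","items":{"type":"number"}}},"twist":{"type":"array","items":{"type":"array","items":{"type":"number"}}},"jaw":{"type":"array","items":{"type":"number"}},"force":{"type":"number"}},"required":["linear","twist","jaw"]}

```bash
mkdir -p pics; ls; python3 - <<'E'
from rig import status, viewer
import cv2
print(status.read_state())
for n in("scene","top"):
    cv2.imwrite(f"pics/{n}0.png",viewer.camera(n)); print(viewer.camera_model(n))
E
```

```text
pics
{'clock': 0.0, 'joint_positions': array([ 9.99325524e-01,  1.04692940e-01,  9.64664787e-02,  1.56389395e+00,
       -1.80390064e-05,  1.35310261e+00]), 'joint_vel': array([ 0.00062596,  0.00091118,  0.00047483,  0.00125299, -0.00061576,
        0.00036577]), 'joint_efforts': array([ 2.64553229e-03, -5.56937635e+01,  5.03643072e+01,  1.69043918e-02,
       -2.67330161e-04,  5.47680855e-06]), 'eef_pos': array([0.20768059, 0.56256825, 0.2385245 ]), 'eef_rot': array([ 2.60539350e-04,  8.20500714e-01,  5.71645117e-01, -6.08686472e-04]), 'force': array([ 0.28994306, -0.85011806,  0.49340703]), 'ft_torque': array([-0.01580497,  0.02312772,  0.02098501]), 'grip_width': 0.08525502737605603}
{'fx': 623.2668182053943, 'fy': 623.2668182053943, 'cx': 328.4344405751452, 'cy': 236.8660870903479, 'origin': array([ 1.65131275, -0.72963324,  1.14792968]), 'rotation': array([0.80635441, 0.39653067, 0.19936175, 0.39091034])}
{'fx': 458.5293033800388, 'fy': 458.5293033800388, 'cx': 319.53127063942753, 'cy': 238.0182029093566, 'origin': array([0.30557618, 0.13241529, 1.13790387]), 'rotation': array([-0.69531401, -0.06692754,  0.06452691,  0.71266782])}
```

View pics/top0.png

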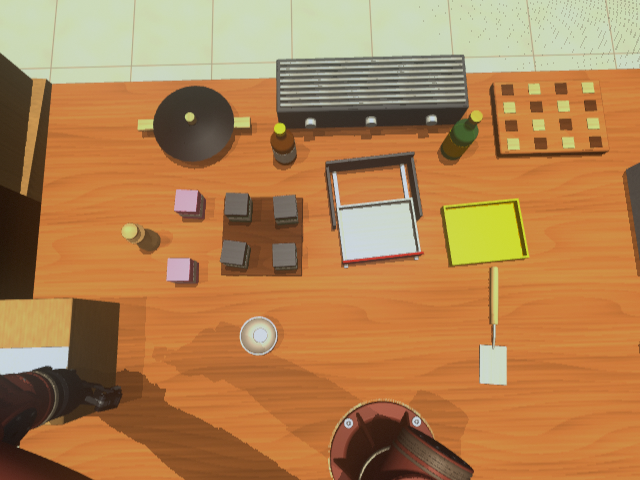

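View pics/scene0.png

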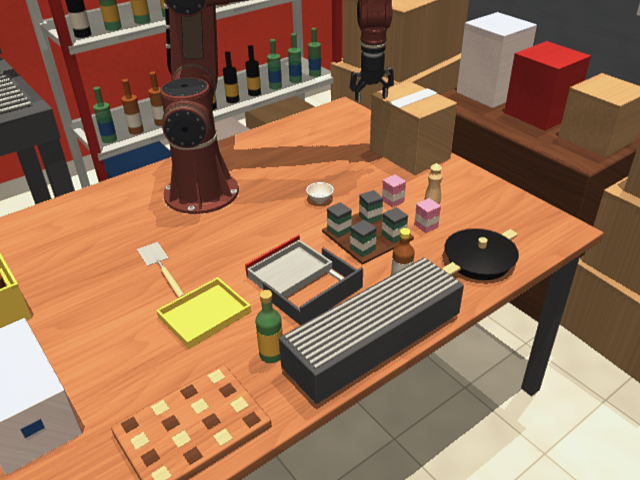

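The top view shows four dark-lidded tins on the board at about (237,206), (286,209), (235,254) and (285,256). The two pink look-alikes at (188,203) and (181,270) stand off the board, so they are not meant. The tray is at (380,230), with its red front on the robot's side, and the crate is at (485,232). I'll confirm this in an enlarged crop.

```bash
python3 - <<'E'
import cv2
a=cv2.imread("pics/top0.png")
c=cv2.resize(a[180:290,160:320],None,fx=5,fy=5,interpolation=cv2.INTER_CUBIC)
cv2.imwrite("pics/c1.png",c)
c=cv2.resize(a[145:275,320:535],None,fx=3.7,fy=3.7,interpolation=cv2.INTER_CUBIC)
cv2.imwrite("pics/c2.png",c);print(c.shape)
E
```

```text
(481, 796, 3)
```

View pics/c1.png

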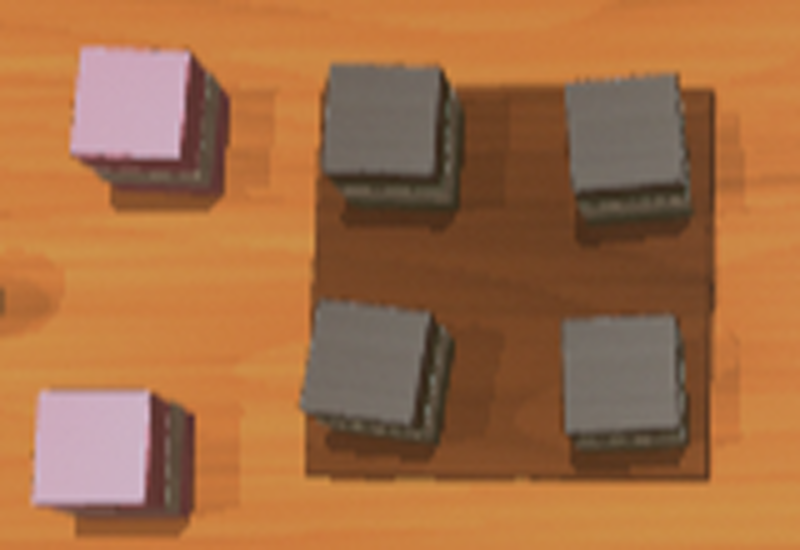

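View pics/c2.png

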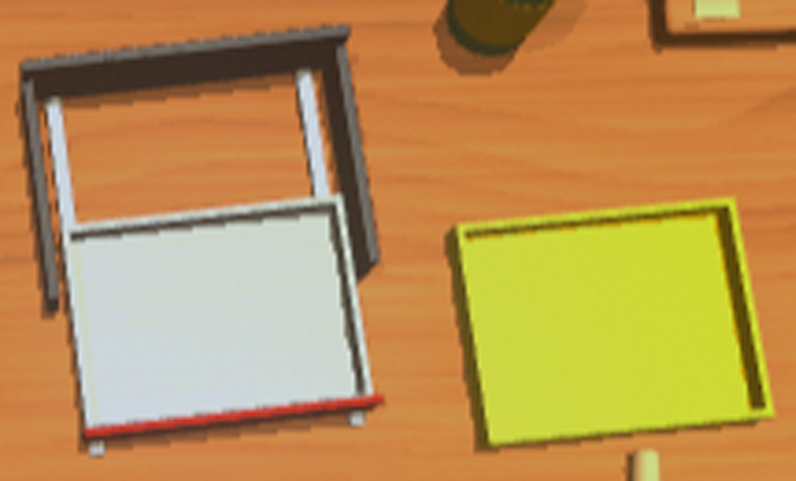

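The crop confirms the four dark lids. The crop also gives me the tray's white floor and red plate, plus the crate's rim corners. Next I'll convert these to world coordinates.

```bash
cat > h.py <<'E'
import numpy as np
from scipy.spatial.transform import Rotation as R
from rig import status, viewer
def world(name,px,z):
    m=viewer.camera_model(name); w,x,y,zz=m["rotation"]; r=R.from_quat([x,y,zz,w]).as_matrix()
    px=np.atleast_2d(px).astype(float)
    d=np.c_[(px[:,0]-m["cx"])/m["fx"],-(px[:,1]-m["cy"])/m["fy"],-np.ones(len(px))]@r.T
    o=m["origin"]; return o+d*((z-o[2])/d[:,2])[:,None]
def to_tool(target):
    "world point -> shift in current tool axes; also tool x heading"
    s=status.read_state(); w,x,y,z=s["eef_rot"]; r=R.from_quat([x,y,z,w])
    return r.inv().apply(np.array(target)-s["eef_pos"])
E
python3 - <<'E'
from h import *
np.set_printoptions(precision=4,suppress=True)
def crop(p,o,s): return (np.array(p)+.5)/s-.5+np.array(o)
def rep(n,p,o,s,z):
    w=world("top",crop(p,o,s),z)[:,:2]; e=np.roll(w,-1,0)-w
    a=[np.degrees(np.arctan2(v[1],v[0])) for v in e]
    print(n,w.mean(0),"len",np.linalg.norm(e,axis=1),"ang",(np.array(a)+45)%90-45)
    return w
T={'A':[(330,63),(443,66),(436,178),(322,174)],'B':[(565,83),(680,73),(690,186),(576,192)],'C':[(317,299),(436,308),(417,424),(301,409)],'D':[(562,318),(678,314),(685,430),(564,435)]}
for k,v in T.items(): rep(k,v,(160,180),5,.092)
print(rep('crate',[(455,225),(735,198),(774,415),(490,447)],(320,145),3.7,.026))
print(world("top",crop([(62,232),(342,195)],(320,145),3.7),.036))
print("front",world("top",crop([(86,435),(383,402)],(320,145),3.7),.052))
print("panel",world("top",crop([(22,65),(348,27)],(320,145),3.7),.07))
rep('board',[(322,85),(714,90),(709,480),(306,475)],(160,180),5,.012)
s=status.read_state();w,x,y,z=s["eef_rot"];print(R.from_quat([x,y,z,w]).as_matrix())
E
```

```text
A [0.5901 0.3281] len [0.0536 0.0545 0.0536 0.0541] ang [-3.0508 -3.1876 -3.5199 -3.1935]
B [0.5807 0.2126] len [0.0545 0.0551 0.0535 0.0532] ang [3.6766 4.0491 1.6345 5.2608]
C [0.4758 0.3339] len [0.0556 0.0547 0.0541 0.0518] ang [-5.8216 -8.8995 -8.8035 -7.3311]
D [0.4662 0.2163] len [0.0538 0.0542 0.0556 0.0546] ang [0.5662 2.5792 0.958  0.6819]
crate [ 0.5221 -0.2763] len [0.1909 0.1488 0.1895 0.1516] ang [4.1941 3.9465 5.0175 4.4997]
[[ 0.59   -0.1756]
 [ 0.604  -0.366 ]
 [ 0.4555 -0.3762]
 [ 0.4389 -0.1875]]
[[ 0.5894  0.09    0.036 ]
 [ 0.6102 -0.0986  0.036 ]]
front [[ 0.4501  0.0794  0.052 ]
 [ 0.4668 -0.1132  0.052 ]]
panel [[ 0.695   0.1143  0.07  ]
 [ 0.7158 -0.1025  0.07  ]]
board [0.5278 0.2771] len [0.1996 0.1986 0.1987 0.199 ] ang [-2.2291 -1.6959 -2.1281 -1.4439]
[[ 0.3465  0.9381 -0.0006]
 [ 0.9381 -0.3465 -0.001 ]
 [-0.0011 -0.0002 -1.    ]]
```

>>> send_rows(linear=[[-0.02,0.03,0],[-0.05,0.08,0],[-0.085,0.13,0],[-0.12,0.185,0],[-0.155,0.24,0],[-0.19,0.29,0],[-0.22,0.34,0],[-0.2354,0.3623,0.02]], twist=[[0,0,5],[0,0,15],[0,0,25],[0,0,35],[0,0,45],[0,0,55],[0,0,64],[0,0,68.5]], jaw=[1,1,1,1,1,1,1,1], force=40)

```text
clock: 1.1
eef_pos: [0.4684, 0.214, 0.22]
eef_rot: [-0.0, 1.0, 0.007, 0.001]
force: [-0.7, 0.1, 0.1]
grip_width: 0.0855
```

```bash
cat >> h.py <<'E'
def rep(t,heading):
    "shift in tool axes to t, and tool-z twist to the world heading (deg)"
    np.set_printoptions(precision=4,suppress=True)
    s=status.read_state(); w,x,y,z=s["eef_rot"]; m=R.from_quat([x,y,z,w]).as_matrix()
    h=np.degrees(np.arctan2(m[1,0],m[0,0]))
    print("t",s["clock"],"pos",s["eef_pos"],"head",h,"zax",m[:,2],"F",s["force"],"w",s["grip_width"])
    print("shift",to_tool(t),"twist z",h-heading)
E
python3 -c "
from h import *
rep([.4662,.2163,.05],1.2)"
```

```text
t 1.1 pos [0.4684 0.214  0.22  ] head 0.8424362843701129 zax [ 0.0023  0.0001 -1.    ] F [-0.6937  0.121   0.0616] w 0.08554235420698116
shift [-0.0026 -0.0023  0.17  ] twist z -0.3575637156298871
```

>>> send_rows(linear=[[0,0,0.04],[0,0,0.09],[0,0,0.13],[0,0,0.155],[0,0,0.168],[0,0,0.169],[0,0,0.169]], twist=[[0,0,0],[0,0,0],[0,0,0],[0,0,0],[0,0,0],[0,0,0],[0,0,0]], jaw=[1,1,1,1,1,1,0.5])

```text
clock: 1.98
eef_pos: [0.4669, 0.2167, 0.0514]
eef_rot: [-0.0, 1.0, 0.011, 0.001]
force: [0.2, 1.1, -0.7]
grip_width: 0.0696
```

>>> send_rows(linear=[[0,0,0],[0,0,0],[0,0,0],[0,0,0],[0,0,0],[0,0,0]], twist=[[0,0,0],[0,0,0],[0,0,0],[0,0,0],[0,0,0],[0,0,0]], jaw=[-1,-1,-1,-1,-1,-1])

```text
clock: 2.72
eef_pos: [0.4671, 0.2167, 0.0516]
eef_rot: [-0.0, 1.0, 0.011, 0.001]
force: [-0.2, -0.4, 6.2]
grip_width: 0.0517
```

>>> send_rows(linear=[[0,0,-0.01],[0,0,-0.03],[0,0,-0.06],[0,0,-0.09],[0,0,-0.105],[0,0,-0.11],[0,0,-0.11],[0,0,-0.11]], twist=[[0,0,0],[0,0,0],[0,0,0],[0,0,0],[0,0,0],[0,0,0],[0,0,0],[0,0,0]], jaw=[-1,-1,-1,-1,-1,-1,-1,-1])

```text
clock: 3.72
eef_pos: [0.4656, 0.2164, 0.1591]
eef_rot: [0.0, 1.0, 0.011, -0.001]
force: [-0.3, 0.4, -1.1]
grip_width: 0.0516
```

>>> send_rows(linear=[[0,0,0],[0,0,0]], twist=[[0,0,0],[0,0,0]], jaw=[-1,-1])

```text
clock: 3.98
eef_pos: [0.466, 0.2165, 0.1599]
eef_rot: [0.0, 1.0, 0.011, -0.0]
force: [0.9, -0.4, -1.0]
grip_width: 0.0515
```

```bash
python3 -c "
from h import *
c,s=np.cos(np.radians(5.6)),np.sin(np.radians(5.6))
for n,o,a in(('tray',(.530,-.0105),5.6),('crate',(.522,-.276),4.4)):
  c,s=np.cos(np.radians(a)),np.sin(np.radians(a))
  for y in(-.055,.055):
    p=[o[0]-s*y,o[1]+c*y,.15]; print(n,y,p); rep(p,a)"
```

```text
tray -0.055 [np.float64(0.5353670594867532), np.float64(-0.06523750699900072), 0.15]
t 3.975 pos [0.466  0.2165 0.1599] head 1.2243999063230493 zax [-0.0006 -0.     -1.    ] F [ 0.8552 -0.3712 -1.0026] w 0.05149901702530276
shift [0.0633 0.2831 0.0099] twist z -4.37560009367695
tray 0.055 [np.float64(0.5246329405132468), np.float64(0.04423750699900071), 0.15]
t 3.975 pos [0.466  0.2165 0.1599] head 1.2243999063230493 zax [-0.0006 -0.     -1.    ] F [ 0.8552 -0.3712 -1.0026] w 0.05149901702530276
shift [0.0549 0.1734 0.0099] twist z -4.37560009367695
crate -0.055 [np.float64(0.526219546546975), np.float64(-0.33083790137248065), 0.15]
t 3.975 pos [0.466  0.2165 0.1599] head 1.2243999063230493 zax [-0.0006 -0.     -1.    ] F [ 0.8552 -0.3712 -1.0026] w 0.05149901702530276
shift [0.0485 0.5485 0.0099] twist z -3.175600093676951
crate 0.055 [np.float64(0.517780453453025), np.float64(-0.2211620986275194), 0.15]
t 3.975 pos [0.466  0.2165 0.1599] head 1.2243999063230493 zax [-0.0006 -0.     -1.    ] F [ 0.8552 -0.3712 -1.0026] w 0.05149901702530276
shift [0.0424 0.4386 0.0099] twist z -3.175600093676951
```

>>> send_rows(linear=[[0.002,0.02,0],[0.006,0.06,0],[0.011,0.12,0],[0.016,0.18,0],[0.021,0.24,0],[0.026,0.3,0],[0.032,0.36,0],[0.037,0.42,0]], twist=[[0,0,0],[0,0,0],[0,0,-1],[0,0,-2],[0,0,-3.2],[0,0,-3.2],[0,0,-3.2],[0,0,-3.2]], jaw=[-1,-1,-1,-1,-1,-1,-1,-1])

```text
clock: 4.97
eef_pos: [0.5121, -0.2047, 0.1603]
eef_rot: [0.0, 0.999, 0.039, 0.0]
force: [1.0, 1.3, -0.1]
grip_width: 0.0515
```

```bash
python3 -c "
from h import *
rep([.5262,-.3308,.0445],4.4)"
```

```text
t 4.975 pos [ 0.5121 -0.2047  0.1603] head 4.418466604663528 zax [ 0.0004 -0.     -1.    ] F [ 1.0267  1.2667 -0.1347] w 0.05147577342704443
shift [0.0043 0.1268 0.1158] twist z 0.018466604663527342
```

>>> send_rows(linear=[[0.002,0.05,0],[0.003,0.095,0],[0.004,0.122,0.01],[0.004,0.127,0.04],[0.004,0.127,0.08],[0.004,0.127,0.102],[0.004,0.127,0.112],[0.004,0.127,0.1165]], twist=[[0,0,0],[0,0,0],[0,0,0],[0,0,0],[0,0,0],[0,0,0],[0,0,0],[0,0,0]], jaw=[-1,-1,-1,-1,-1,-1,-1,-1])

```text
clock: 5.98
eef_pos: [0.5257, -0.3287, 0.0447]
eef_rot: [-0.0, 0.999, 0.039, -0.0]
force: [-11.8, 9.1, 25.7]
grip_width: 0.0514
```

>>> send_rows(linear=[[0,0,0],[0,0,0],[0,0,0]], twist=[[0,0,0],[0,0,0],[0,0,0]], jaw=[-1,-1,-0.2])

```text
clock: 6.35
eef_pos: [0.5265, -0.3294, 0.0447]
eef_rot: [0.001, 0.999, 0.039, 0.001]
force: [0.0, 0.0, 2.7]
grip_width: 0.0519
```

>>> send_rows(linear=[[0,0,0],[0,0,0],[0,0,0],[0,0,-0.01],[0,0,-0.04],[0,0,-0.08],[0,0,-0.105],[0,0,-0.12]], twist=[[0,0,0],[0,0,0],[0,0,0],[0,0,0],[0,0,0],[0,0,0],[0,0,0],[0,0,0]], jaw=[0.6,1,1,1,1,1,1,1])

```text
clock: 7.35
eef_pos: [0.5265, -0.3294, 0.166]
eef_rot: [0.001, 0.999, 0.039, 0.001]
force: [-0.7, 0.2, 0.0]
grip_width: 0.0852
```

```bash
python3 -c "
from h import *
rep([.5807,.2126,.05],4)
import cv2
c=viewer.camera('scene');cv2.imwrite('pics/s1.png',cv2.resize(c[120:360,80:480],None,fx=2,fy=2))"
```

```text
t 7.35 pos [ 0.5265 -0.3294  0.166 ] head 4.431109071384887 zax [ 0.0018 -0.0016 -1.    ] F [-0.6565  0.1587  0.0478] w 0.08520391970729116
shift [ 0.0957 -0.5363  0.1153] twist z 0.43110907138488663
```

View pics/s1.png

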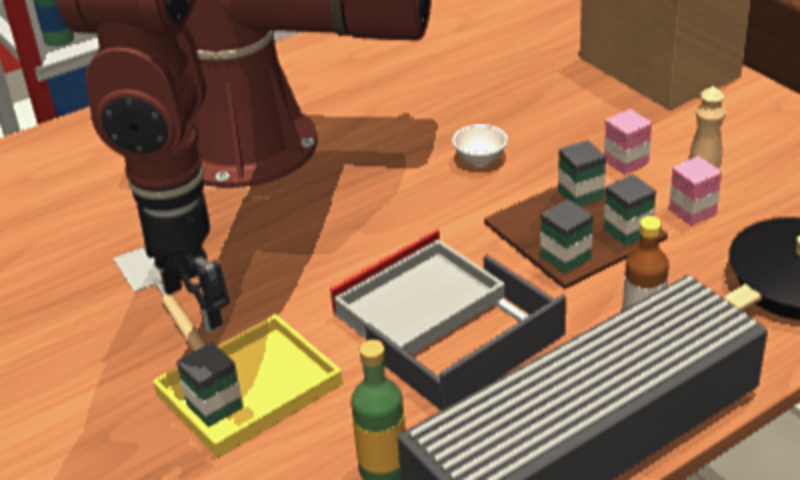

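The first tin, which is empty, stands upright at the far end of the crate at about (210,385). The tray still looks pulled out. Tin B is next.

>>> send_rows(linear=[[0.005,-0.03,0],[0.015,-0.09,0],[0.026,-0.15,0],[0.037,-0.21,0],[0.048,-0.27,0],[0.059,-0.33,0],[0.069,-0.39,0],[0.08,-0.45,0]], twist=[[0,0,0],[0,0,0],[0,0,0],[0,0,0],[0,0,0],[0,0,0.4],[0,0,0.4],[0,0,0.4]], jaw=[1,1,1,1,1,1,1,1])

```text
clock: 8.4
eef_pos: [0.5705, 0.128, 0.1631]
eef_rot: [-0.0, 0.999, 0.035, -0.0]
force: [0.5, 0.7, 0.1]
grip_width: 0.0859
```

>>> send_rows(linear=[[0.01,-0.05,0],[0.0157,-0.08,0],[0.0157,-0.0863,0.015],[0.0157,-0.0863,0.05],[0.0157,-0.0863,0.085],[0.0157,-0.0863,0.107],[0.0157,-0.0863,0.1145],[0.0157,-0.0863,0.1145]], twist=[[0,0,0],[0,0,0],[0,0,0],[0,0,0],[0,0,0],[0,0,0],[0,0,0],[0,0,0]], jaw=[1,1,1,1,1,1,1,1])

```text
clock: 9.4
eef_pos: [0.5802, 0.2125, 0.0488]
eef_rot: [0.0, 0.999, 0.035, -0.001]
force: [0.3, 0.7, 0.6]
grip_width: 0.0853
```

>>> send_rows(linear=[[0,0,0],[0,0,0],[0,0,0],[0,0,0],[0,0,0],[0,0,0],[0,0,0]], twist=[[0,0,0],[0,0,0],[0,0,0],[0,0,0],[0,0,0],[0,0,0],[0,0,0]], jaw=[0.5,-1,-1,-1,-1,-1,-1])

```text
clock: 10.28
eef_pos: [0.5813, 0.2132, 0.0505]
eef_rot: [-0.0, 0.999, 0.035, 0.001]
force: [-0.5, -0.4, 5.3]
grip_width: 0.0515
```

>>> send_rows(linear=[[0,0,-0.01],[0,0,-0.03],[0,0,-0.06],[0,0,-0.09],[0,0,-0.105],[0,0,-0.11],[0,0,-0.11],[0,0,-0.11]], twist=[[0,0,0],[0,0,0],[0,0,0],[0,0,0],[0,0,0],[0,0,0],[0,0,0],[0,0,0]], jaw=[-1,-1,-1,-1,-1,-1,-1,-1])

```text
clock: 11.28
eef_pos: [0.5799, 0.213, 0.158]
eef_rot: [0.0, 0.999, 0.035, -0.001]
force: [0.1, 0.7, -3.4]
grip_width: 0.0514
```

>>> send_rows(linear=[[0,0,0],[0,0,0]], twist=[[0,0,0],[0,0,0]], jaw=[-1,-1])

```text
clock: 11.52
eef_pos: [0.5804, 0.2131, 0.1588]
eef_rot: [-0.0, 0.999, 0.035, -0.0]
force: [-0.6, 0.0, -3.1]
grip_width: 0.0516
```

```bash
python3 -c "
from h import *
rep([.5354,-.0652,.053],5.6)
rep([.5178,-.2212,.043],4.4)"
```

```text
t 11.525 pos [0.5804 0.2131 0.1588] head 4.028414974294747 zax [-0.0007 -0.     -1.    ] F [-0.621   0.0009 -3.113 ] w 0.05160748305416129
shift [-0.0643  0.2745  0.1059] twist z -1.5715850257052528
t 11.525 pos [0.5804 0.2131 0.1588] head 4.028414974294747 zax [-0.0007 -0.     -1.    ] F [-0.621   0.0009 -3.113 ] w 0.05160748305416129
shift [-0.0928  0.4288  0.1159] twist z -0.37158502570525354
```

This tin reads about 3.2 N, so it is full and goes to the tray's −y spot.

>>> send_rows(linear=[[-0.004,0.015,0],[-0.012,0.05,0],[-0.022,0.095,0],[-0.034,0.145,0],[-0.046,0.195,0],[-0.056,0.24,0],[-0.062,0.265,0],[-0.0643,0.2745,0]], twist=[[0,0,0],[0,0,0],[0,0,-1],[0,0,-1.6],[0,0,-1.6],[0,0,-1.6],[0,0,-1.6],[0,0,-1.6]], jaw=[-1,-1,-1,-1,-1,-1,-1,-1])

```text
clock: 12.52
eef_pos: [0.5351, -0.0672, 0.1594]
eef_rot: [0.0, 0.999, 0.048, 0.0]
force: [-0.7, 0.2, -4.0]
grip_width: 0.0515
```

>>> send_rows(linear=[[0,0,0.02],[0,0,0.05],[0,0,0.08],[0,0,0.093],[0,0,0.1],[0,0,0.103],[0,0,0.1043],[0,0,0.1043]], twist=[[0,0,0],[0,0,0],[0,0,0],[0,0,0],[0,0,0],[0,0,0],[0,0,0],[0,0,0]], jaw=[-1,-1,-1,-1,-1,-1,-1,-1])

```text
clock: 13.52
eef_pos: [0.5362, -0.0654, 0.0556]
eef_rot: [0.0, 0.999, 0.049, 0.001]
force: [0.3, 0.4, -3.8]
grip_width: 0.0515
```

Still about 2 mm above the floor, so I'll lower it 1.5 mm and release.

>>> send_rows(linear=[[0,0,0.001],[0,0,0.0015],[0,0,0.0015],[0,0,0.0015],[0,0,0.0015]], twist=[[0,0,0],[0,0,0],[0,0,0],[0,0,0],[0,0,0]], jaw=[-1,-1,-1,-0.2,0.5])

```text
clock: 14.15
eef_pos: [0.536, -0.0653, 0.0539]
eef_rot: [0.0, 0.999, 0.049, 0.0]
force: [-0.3, 0.7, 0.1]
grip_width: 0.064
```

>>> send_rows(linear=[[0,0,0],[0,0,0],[0,0,-0.01],[0,0,-0.04],[0,0,-0.08],[0,0,-0.1],[0,0,-0.11]], twist=[[0,0,0],[0,0,0],[0,0,0],[0,0,0],[0,0,0],[0,0,0],[0,0,0]], jaw=[1,1,1,1,1,1,1])

```text
clock: 15.02
eef_pos: [0.5362, -0.0654, 0.1646]
eef_rot: [0.0, 0.999, 0.049, 0.001]
force: [0.1, 1.0, -0.4]
grip_width: 0.0853
```

```bash
python3 -c "
from h import *
rep([.4758,.3339,.05],-7.7)"
```

```text
t 15.025 pos [ 0.5362 -0.0654  0.1646] head 5.628105453652553 zax [ 0.0014 -0.0004 -1.    ] F [ 0.1087  1.0108 -0.3706] w 0.08529074216955365
shift [-0.0211 -0.4034  0.1144] twist z 13.328105453652555
```

>>> send_rows(linear=[[-0.001,-0.025,0],[-0.004,-0.08,0],[-0.007,-0.14,0],[-0.01,-0.2,0],[-0.014,-0.26,0],[-0.017,-0.32,0],[-0.02,-0.375,0],[-0.0211,-0.4034,0]], twist=[[0,0,1],[0,0,3],[0,0,5],[0,0,7],[0,0,9],[0,0,11],[0,0,13],[0,0,13.3]], jaw=[1,1,1,1,1,1,1,1])

```text
clock: 16.02
eef_pos: [0.4736, 0.3365, 0.1622]
eef_rot: [0.0, 0.998, -0.066, -0.001]
force: [0.1, 0.1, 0.1]
grip_width: 0.0853
```

>>> send_rows(linear=[[0,0,0.02],[0,0,0.06],[0,0,0.09],[0,0,0.107],[0,0,0.114],[0,0,0.114]], twist=[[0,0,0],[0,0,0],[0,0,0],[0,0,0],[0,0,0],[0,0,0]], jaw=[1,1,1,1,1,0.5])

```text
clock: 16.77
eef_pos: [0.4754, 0.3339, 0.0497]
eef_rot: [-0.0, 0.998, -0.067, 0.0]
force: [-0.3, 0.4, -0.0]
grip_width: 0.0702
```

>>> send_rows(linear=[[0,0,0],[0,0,0],[0,0,0],[0,0,0],[0,0,0],[0,0,0]], twist=[[0,0,0],[0,0,0],[0,0,0],[0,0,0],[0,0,0],[0,0,0]], jaw=[-1,-1,-1,-1,-1,-1])

```text
clock: 17.52
eef_pos: [0.4759, 0.3345, 0.0509]
eef_rot: [-0.0, 0.998, -0.067, 0.001]
force: [-1.3, -0.6, 5.9]
grip_width: 0.0512
```

>>> send_rows(linear=[[0,0,-0.01],[0,0,-0.03],[0,0,-0.06],[0,0,-0.09],[0,0,-0.105],[0,0,-0.11],[0,0,-0.11],[0,0,-0.11]], twist=[[0,0,0],[0,0,0],[0,0,0],[0,0,0],[0,0,0],[0,0,0],[0,0,0],[0,0,0]], jaw=[-1,-1,-1,-1,-1,-1,-1,-1])

```text
clock: 18.52
eef_pos: [0.4746, 0.3339, 0.1583]
eef_rot: [0.0, 0.998, -0.067, -0.001]
force: [-1.1, -0.6, -4.3]
grip_width: 0.0514
```

>>> send_rows(linear=[[0,0,0],[0,0,0]], twist=[[0,0,0],[0,0,0]], jaw=[-1,-1])

```text
clock: 18.77
eef_pos: [0.475, 0.3341, 0.1591]
eef_rot: [0.0, 0.998, -0.067, -0.0]
force: [-0.6, 0.3, -4.2]
grip_width: 0.0515
```

```bash
python3 -c "
from h import *
rep([.5246,.0442,.053],5.6)
rep([.5178,-.2212,.043],4.4)"
```

```text
t 18.775 pos [0.475  0.3341 0.1591] head -7.672361001166204 zax [-0.0006 -0.0002 -1.    ] F [-0.562   0.2888 -4.1771] w 0.05148704386035185
shift [0.0879 0.2806 0.1061] twist z -13.272361001166203
t 18.775 pos [0.475  0.3341 0.1591] head -7.672361001166204 zax [-0.0006 -0.0002 -1.    ] F [-0.562   0.2888 -4.1771] w 0.05148704386035185
shift [0.1166 0.5446 0.1161] twist z -12.072361001166204
```

This tin reads about 4.2 N, so it is full too and goes to the tray's +y spot.

>>> send_rows(linear=[[0.005,0.015,0],[0.015,0.05,0],[0.03,0.1,0],[0.046,0.15,0],[0.062,0.2,0],[0.077,0.245,0],[0.085,0.27,0],[0.0879,0.2806,0]], twist=[[0,0,-1],[0,0,-3],[0,0,-5],[0,0,-7],[0,0,-9],[0,0,-11],[0,0,-13],[0,0,-13.3]], jaw=[-1,-1,-1,-1,-1,-1,-1,-1])

```text
clock: 19.77
eef_pos: [0.525, 0.043, 0.1594]
eef_rot: [-0.0, 0.999, 0.048, 0.0]
force: [0.7, -0.5, -3.8]
grip_width: 0.051
```

>>> send_rows(linear=[[0,0,0.02],[0,0,0.05],[0,0,0.08],[0,0,0.093],[0,0,0.1],[0,0,0.103],[0,0,0.1045],[0,0,0.1045]], twist=[[0,0,0],[0,0,0],[0,0,0],[0,0,0],[0,0,0],[0,0,0],[0,0,0],[0,0,0]], jaw=[-1,-1,-1,-1,-1,-1,-1,-1])

```text
clock: 20.78
eef_pos: [0.5253, 0.0443, 0.0556]
eef_rot: [0.0, 0.999, 0.049, 0.001]
force: [-0.2, 0.1, -3.8]
grip_width: 0.0513
```

>>> send_rows(linear=[[0,0,0.001],[0,0,0.0015],[0,0,0.0015],[0,0,0.0015],[0,0,0.0015]], twist=[[0,0,0],[0,0,0],[0,0,0],[0,0,0],[0,0,0]], jaw=[-1,-1,-1,-0.2,0.5])

```text
clock: 21.4
eef_pos: [0.5251, 0.0444, 0.0538]
eef_rot: [-0.0, 0.999, 0.049, 0.0]
force: [-0.3, -0.2, 0.1]
grip_width: 0.0636
```

>>> send_rows(linear=[[0,0,0],[0,0,0],[0,0,-0.01],[0,0,-0.04],[0,0,-0.08],[0,0,-0.1],[0,0,-0.11]], twist=[[0,0,0],[0,0,0],[0,0,0],[0,0,0],[0,0,0],[0,0,0],[0,0,0]], jaw=[1,1,1,1,1,1,1])

```text
clock: 22.28
eef_pos: [0.5253, 0.0443, 0.1646]
eef_rot: [0.0, 0.999, 0.049, 0.001]
force: [0.5, 0.1, 1.0]
grip_width: 0.0855
```

```bash
python3 -c "
from h import *
rep([.5901,.3281,.05],-3.2)"
```

```text
t 22.275 pos [0.5253 0.0443 0.1646] head 5.627729162471657 zax [ 0.0014 -0.0002 -1.    ] F [0.5134 0.1052 0.9637] w 0.08548927452902548
shift [ 0.0921 -0.2761  0.1147] twist z 8.827729162471657
```

>>> send_rows(linear=[[0.005,-0.015,0],[0.016,-0.05,0],[0.032,-0.1,0],[0.048,-0.15,0],[0.065,-0.2,0],[0.08,-0.245,0],[0.09,-0.27,0],[0.0921,-0.2761,0]], twist=[[0,0,1],[0,0,2],[0,0,3],[0,0,4],[0,0,6],[0,0,8],[0,0,8.8],[0,0,8.8]], jaw=[1,1,1,1,1,1,1,1])

```text
clock: 23.28
eef_pos: [0.5887, 0.3294, 0.1617]
eef_rot: [0.0, 1.0, -0.027, -0.001]
force: [-0.5, -0.3, -0.5]
grip_width: 0.0855
```

>>> send_rows(linear=[[0,0,0.02],[0,0,0.06],[0,0,0.09],[0,0,0.107],[0,0,0.114],[0,0,0.114]], twist=[[0,0,0],[0,0,0],[0,0,0],[0,0,0],[0,0,0],[0,0,0]], jaw=[1,1,1,1,1,0.5])

```text
clock: 24.02
eef_pos: [0.5896, 0.3279, 0.0498]
eef_rot: [-0.0, 1.0, -0.028, 0.0]
force: [-0.9, 0.5, 0.3]
grip_width: 0.0702
```

>>> send_rows(linear=[[0,0,0],[0,0,0],[0,0,0],[0,0,0],[0,0,0],[0,0,0]], twist=[[0,0,0],[0,0,0],[0,0,0],[0,0,0],[0,0,0],[0,0,0]], jaw=[-1,-1,-1,-1,-1,-1])

```text
clock: 24.78
eef_pos: [0.5903, 0.3285, 0.051]
eef_rot: [-0.0, 1.0, -0.028, 0.001]
force: [-0.1, -0.5, 6.2]
grip_width: 0.0517
```

>>> send_rows(linear=[[0,0,-0.01],[0,0,-0.03],[0,0,-0.06],[0,0,-0.09],[0,0,-0.105],[0,0,-0.11],[0,0,-0.11],[0,0,-0.11]], twist=[[0,0,0],[0,0,0],[0,0,0],[0,0,0],[0,0,0],[0,0,0],[0,0,0],[0,0,0]], jaw=[-1,-1,-1,-1,-1,-1,-1,-1])

```text
clock: 25.78
eef_pos: [0.5888, 0.328, 0.1581]
eef_rot: [0.0, 1.0, -0.028, -0.001]
force: [0.9, 0.5, -1.4]
grip_width: 0.0517
```

>>> send_rows(linear=[[0,0,0],[0,0,0]], twist=[[0,0,0],[0,0,0]], jaw=[-1,-1])

```text
clock: 26.02
eef_pos: [0.5892, 0.3281, 0.159]
eef_rot: [0.0, 1.0, -0.028, -0.0]
force: [-0.7, -0.5, -0.6]
grip_width: 0.0522
```

```bash
python3 -c "
from h import *
rep([.5178,-.2212,.043],4.4)"
```

```text
t 26.025 pos [0.5892 0.3281 0.159 ] head -3.1699185651644193 zax [-0.0006 -0.0001 -1.    ] F [-0.7136 -0.4676 -0.6404] w 0.05222103310814975
shift [-0.0408  0.5524  0.1161] twist z -7.56991856516442
```

This tin reads about 1 N, so it is empty and goes to the crate's +y spot.

>>> send_rows(linear=[[-0.002,0.02,-0.005],[-0.005,0.07,-0.01],[-0.009,0.125,-0.01],[-0.014,0.185,-0.01],[-0.018,0.245,-0.01],[-0.022,0.305,-0.01],[-0.027,0.365,-0.01],[-0.031,0.425,-0.01]], twist=[[0,0,0],[0,0,-1],[0,0,-2],[0,0,-3],[0,0,-4.5],[0,0,-6],[0,0,-7],[0,0,-7.6]], jaw=[-1,-1,-1,-1,-1,-1,-1,-1])

```text
clock: 27.02
eef_pos: [0.5345, -0.0963, 0.1697]
eef_rot: [0.0, 0.999, 0.039, 0.0]
force: [2.1, -0.5, -2.0]
grip_width: 0.0517
```

```bash
python3 -c "
from h import *
rep([.5178,-.2212,.044],4.4)"
```

```text
t 27.025 pos [ 0.5345 -0.0963  0.1697] head 4.459989160284869 zax [ 0.0007 -0.0002 -1.    ] F [ 2.1105 -0.5239 -1.9522] w 0.05166885431943862
shift [-0.0264  0.1232  0.1257] twist z 0.05998916028486878
```

>>> send_rows(linear=[[-0.01,0.045,0],[-0.02,0.09,0],[-0.025,0.118,0],[-0.0264,0.1232,0.01],[-0.0264,0.1232,0.05],[-0.0264,0.1232,0.09],[-0.0264,0.1232,0.11],[-0.0264,0.1232,0.11]], twist=[[0,0,0],[0,0,0],[0,0,0],[0,0,0],[0,0,0],[0,0,0],[0,0,0],[0,0,0]], jaw=[-1,-1,-1,-1,-1,-1,-1,-1])

```text
clock: 28.02
eef_pos: [0.5174, -0.2181, 0.0582]
eef_rot: [-0.001, 0.999, 0.039, -0.001]
force: [-0.1, -0.3, -1.3]
grip_width: 0.0514
```

>>> send_rows(linear=[[0,0,0.006],[0,0,0.01],[0,0,0.012],[0,0,0.013],[0,0,0.013]], twist=[[0,0,0],[0,0,0],[0,0,0],[0,0,0],[0,0,0]], jaw=[-1,-1,-1,-1,-1])

```text
clock: 28.65
eef_pos: [0.5182, -0.2194, 0.0466]
eef_rot: [0.0, 0.999, 0.039, 0.0]
force: [-0.3, -0.1, -1.0]
grip_width: 0.0517
```

>>> send_rows(linear=[[0,0,0.0015],[0,0,0.002],[0,0,0.002],[0,0,0.002],[0,0,0.002],[0,0,0.002],[0,0,0.002]], twist=[[0,0,0],[0,0,0],[0,0,0],[0,0,0],[0,0,0],[0,0,0],[0,0,0]], jaw=[-1,-1,-1,-0.2,0.5,1,1])

```text
clock: 29.52
eef_pos: [0.5182, -0.2194, 0.0446]
eef_rot: [0.0, 0.999, 0.039, 0.0]
force: [-0.2, -0.2, -0.1]
grip_width: 0.0853
```

>>> send_rows(linear=[[0,0,-0.01],[0,0,-0.04],[0,0,-0.08],[0,0,-0.11],[0,0,-0.12],[0,0,-0.12]], twist=[[0,0,0],[0,0,0],[0,0,0],[0,0,0],[0,0,0],[0,0,0]], jaw=[1,1,1,1,1,1])

```text
clock: 30.28
eef_pos: [0.5184, -0.2195, 0.1647]
eef_rot: [0.0, 0.999, 0.039, 0.0]
force: [0.4, -0.5, -0.5]
grip_width: 0.0854
```

```bash
python3 -c "
from h import *
rep([.42,-.02,.03],5.6)
import cv2
c=viewer.camera('top');cv2.imwrite('pics/t1.png',cv2.resize(c[145:275,320:535],None,fx=3.7,fy=3.7,interpolation=cv2.INTER_CUBIC))
c=viewer.camera('scene');cv2.imwrite('pics/s2.png',cv2.resize(c[120:360,80:480],None,fx=2,fy=2))"
```

```text
t 30.275 pos [ 0.5184 -0.2195  0.1647] head 4.430890236597614 zax [ 0.0007 -0.0004 -1.    ] F [ 0.3913 -0.5061 -0.5118] w 0.0854354569967083
shift [-0.0827 -0.2065  0.1346] twist z -1.1691097634023855
```

View pics/t1.png

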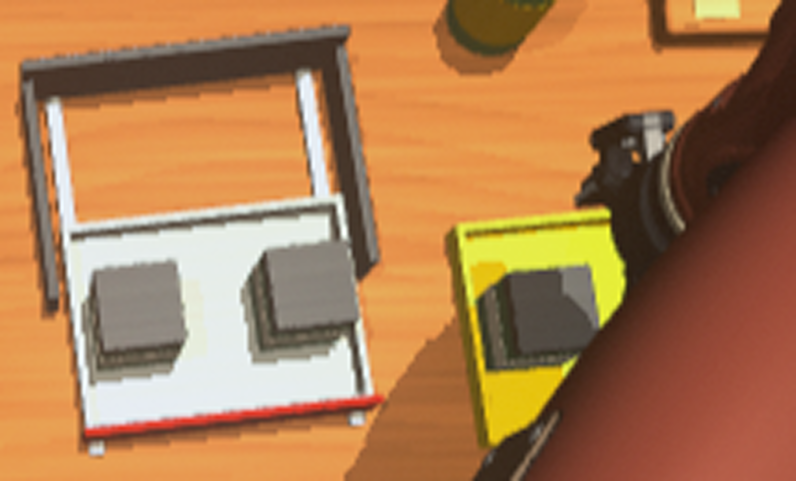

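View pics/s2.png

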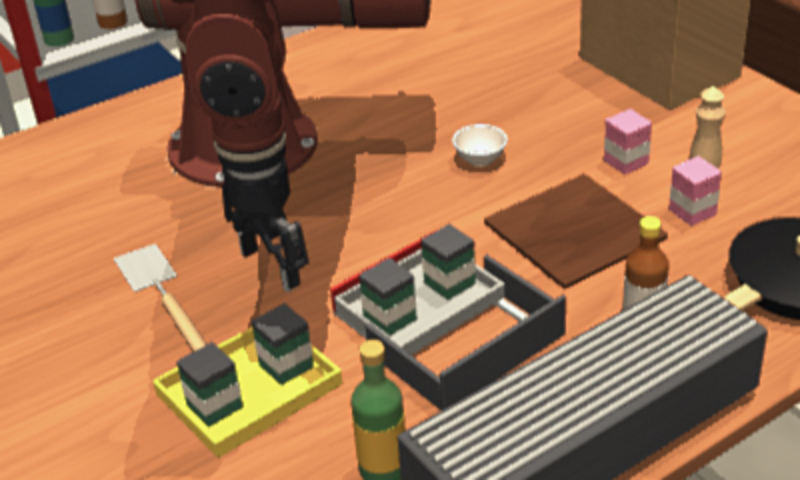

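The pictures show two tins upright in the tray at (385,295) and (447,260), with the tray still out. Two more stand upright in the crate at (210,385) and (283,345), and the bystanders are untouched. Next I'll push the tray home with the jaws shut.

>>> send_rows(linear=[[-0.01,-0.02,0],[-0.03,-0.06,0],[-0.05,-0.105,0],[-0.07,-0.15,0],[-0.09,-0.19,0],[-0.0985,-0.2055,0],[-0.0985,-0.2055,0],[-0.0985,-0.2055,0]], twist=[[0,0,0],[0,0,-0.5],[0,0,-1.2],[0,0,-1.2],[0,0,-1.2],[0,0,-1.2],[0,0,-1.2],[0,0,-1.2]], jaw=[-1,-1,-1,-1,-1,-1,-1,-1])

```text
clock: 31.38
eef_pos: [0.4041, -0.0225, 0.1638]
eef_rot: [-0.0, 0.999, 0.049, -0.0]
force: [-0.2, -0.1, 0.3]
grip_width: -0.0
```

>>> send_rows(linear=[[0,0,0.02],[0,0,0.06],[0,0,0.1],[0,0,0.125],[0,0,0.135],[0,0,0.135]], twist=[[0,0,0],[0,0,0],[0,0,0],[0,0,0],[0,0,0],[0,0,0]], jaw=[-1,-1,-1,-1,-1,-1])

```text
clock: 32.12
eef_pos: [0.4036, -0.0221, 0.0287]
eef_rot: [-0.0, 0.999, 0.049, -0.001]
force: [-0.0, -0.3, -0.7]
grip_width: -0.0
```

```bash
python3 -c "
from h import *
rep([.4585,-.0169,.03],5.6)"
```

```text
t 32.125 pos [ 0.4036 -0.0221  0.0287] head 5.601648291095485 zax [-0.0013  0.0006 -1.    ] F [-0.0196 -0.3221 -0.652 ] w -1.593543744282325e-05
shift [ 0.0552  0.0002 -0.0013] twist z 0.0016482910954849217
```

>>> send_rows(linear=[[0.007,0,0],[0.014,0,0],[0.021,0,0],[0.027,0,0],[0.032,0,0],[0.037,0,0],[0.042,0,0],[0.047,0,0]], twist=[[0,0,0],[0,0,0],[0,0,0],[0,0,0],[0,0,0],[0,0,0],[0,0,0],[0,0,0]], jaw=[-1,-1,-1,-1,-1,-1,-1,-1])

```text
clock: 33.12
eef_pos: [0.4508, -0.0174, 0.0294]
eef_rot: [-0.0, 0.999, 0.049, -0.0]
force: [-2.9, -1.4, 1.3]
grip_width: 0.0003
```

>>> send_rows(linear=[[0.006,0,0],[0.012,0,0],[0.018,0,0],[0.024,0,0],[0.03,0,0],[0.036,0,0],[0.042,0,0],[0.048,0,0]], twist=[[0,0,0],[0,0,0],[0,0,0],[0,0,0],[0,0,0],[0,0,0],[0,0,0],[0,0,0]], jaw=[-1,-1,-1,-1,-1,-1,-1,-1])

```text
clock: 34.12
eef_pos: [0.499, -0.0127, 0.0295]
eef_rot: [-0.0, 0.999, 0.049, 0.0]
force: [-2.7, -3.1, -0.7]
grip_width: 0.0
```

>>> send_rows(linear=[[0.005,0,0],[0.01,0,0],[0.014,0,0],[0.018,0,0]], twist=[[0,0,0],[0,0,0],[0,0,0],[0,0,0]], jaw=[-1,-1,-1,-1])

```text
clock: 34.62
eef_pos: [0.5168, -0.011, 0.0295]
eef_rot: [-0.0, 0.999, 0.049, 0.0]
force: [-2.5, -1.6, 0.5]
grip_width: -0.0002
```

>>> send_rows(linear=[[0.003,0,0],[0.006,0,0],[0.009,0,0],[0.012,0,0]], twist=[[0,0,0],[0,0,0],[0,0,0],[0,0,0]], jaw=[-1,-1,-1,-1])

```text
clock: 35.12
eef_pos: [0.5287, -0.0098, 0.0295]
eef_rot: [-0.0, 0.999, 0.049, 0.0]
force: [-3.2, -2.7, -0.1]
grip_width: -0.0003
```

>>> send_rows(linear=[[0.002,0,0],[0.004,0,0]], twist=[[0,0,0],[0,0,0]], jaw=[-1,-1])

```text
clock: 35.38
eef_pos: [0.5326, -0.0094, 0.0295]
eef_rot: [-0.0, 0.999, 0.049, -0.0]
force: [-2.1, -2.9, 0.3]
grip_width: -0.0001
```

>>> send_rows(linear=[[0.002,0,0],[0.004,0,0]], twist=[[0,0,0],[0,0,0]], jaw=[-1,-1])

```text
clock: 35.62
eef_pos: [0.5358, -0.0091, 0.0294]
eef_rot: [0.0, 0.999, 0.049, -0.001]
force: [-12.7, -4.7, 8.1]
grip_width: -0.0002
```

>>> send_rows(linear=[[0.002,0,0],[0.003,0,0]], twist=[[0,0,0],[0,0,0]], jaw=[-1,-1])

```text
clock: 35.88
eef_pos: [0.5359, -0.0091, 0.0294]
eef_rot: [0.0, 0.999, 0.049, -0.004]
force: [-28.9, -5.8, 19.7]
grip_width: -0.0002
```

The tray has hit its stop: the force rose and the TCP stalled. I'll back off, rise clear and look.

>>> send_rows(linear=[[-0.004,0,0],[-0.015,0,0],[-0.035,0,0],[-0.055,0,0],[-0.07,0,-0.02],[-0.075,0,-0.06],[-0.075,0,-0.1],[-0.075,0,-0.12]], twist=[[0,0,0],[0,0,0],[0,0,0],[0,0,0],[0,0,0],[0,0,0],[0,0,0],[0,0,0]], jaw=[-1,-1,-1,-1,-1,-1,-1,-1])

```text
clock: 36.88
eef_pos: [0.4655, -0.0162, 0.1517]
eef_rot: [0.0, 0.999, 0.049, 0.002]
force: [0.3, 0.3, -0.6]
grip_width: 0.0002
```

>>> send_rows(linear=[[0,-0.02,-0.03],[0,-0.06,-0.05],[0,-0.1,-0.05],[0,-0.12,-0.05],[0,-0.12,-0.05],[0,-0.12,-0.05]], twist=[[0,0,0],[0,0,0],[0,0,0],[0,0,0],[0,0,0],[0,0,0]], jaw=[-1,-1,-1,-1,-1,-1])

```text
clock: 37.62
eef_pos: [0.4529, 0.1029, 0.199]
eef_rot: [-0.0, 0.999, 0.049, -0.0]
force: [0.5, -0.3, -0.4]
grip_width: 0.0005
```

```bash
python3 -c "
from h import *
rep([.42,-.02,.03],5.6)
import cv2
c=viewer.camera('top')[145:275,320:535];d=viewer.camera('scene')[150:330,130:390]
cv2.imwrite('pics/e.png',cv2.vconcat([cv2.resize(c,(500,300)),cv2.resize(d,(500,300))]))"
```

```text
t 37.625 pos [0.4529 0.1029 0.199 ] head 5.630056730906877 zax [-0.0005  0.     -1.    ] F [ 0.4714 -0.2703 -0.4105] w 0.0004690516364734986
shift [-0.0447  0.1191  0.169 ] twist z 0.030056730906877327
```

View pics/e.png

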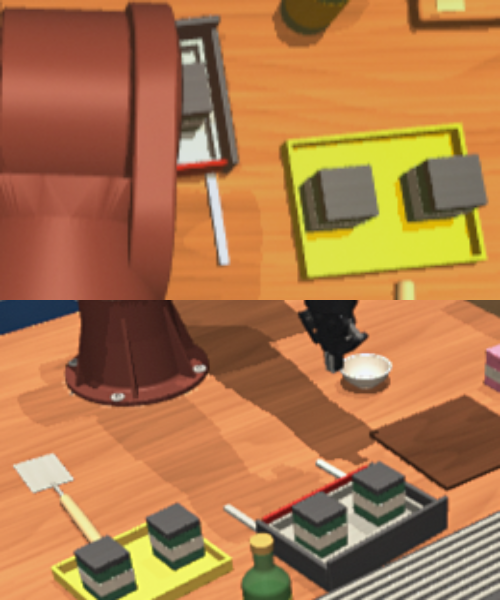

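The tray is fully in: its red plate is flush with the cheek ends. All four tins stand upright inside their containers, and the arm is clear of everything. Handing in.

```bash
python3 -c "
from rig import sign_off
print(sign_off())"
```

```text
the job is handed in; nothing more can be done
None
```

All four tins are sorted, the tray is pushed home, and I handed the job in at about 38 s of the 72 s limit. `sign_off()` gives no verdict, so I can't confirm how it was judged.

- **Weighing:** two tins read about 3.2 and 4.2 N when lifted, so they are full and went in the tray. The other two read about 1 N, so they are empty and went in the crate.
- **Pushing the tray:** it slid at about 3 N until the arm stalled with the force rising to roughly 35 N. I took that as the stop and backed off.
- **Last checks:** the final pictures show the tray's front plate flush with the holder, all four tins upright within the walls, and the arm touching nothing. In the top view the arm hid part of the tray, so I confirmed its two tins from the scene camera. None of the bystanders looked moved in the pictures.
- **One rough spot:** the first tin met the crate floor with a brief force of about 26–30 N. It stayed upright, and I set the other three down more slowly.

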